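# Shut and clip the squat pickling pot

## Robot

A 6-joint arm with a two-finger parallel gripper is mounted at the origin on the work surface. World frame = base frame: x ahead of the robot, y to its left, z up, the work surface at z = 0. Lengths are in m, angles in rad, forces in N, time in s.
With the tool pointing down it reaches from about 0.25 to 0.775 m from the base axis. Payload 4 kg.
Tool frame: the origin (TCP) lies midway between the tips of the shut fingers; the grasp point (between the pads) lies grip_point_offset behind it (grip_point_offset is the distance from the TCP to the grasp point, in m); z points along the fingers, y is the line along which they close (so a half turn about z gives the same grasp; the last joint's range is limited). The gripper opens to 94 mm and grips with 3 to 60 N. Pads are 16 mm wide; open, the fingers measure 119 mm over their backs; the gripper's body (75 mm by 177 mm) begins 78 mm behind the grasp point.
Start: joints at [1.223, 0.087, 1.371, -0, 1.684, -0.103], TCP at [0.133, 0.534, 0.206] pointing down, gripper open.
Joint ranges: [-3.1, 3.1], [-0.76, 2.03], [0.27, 2.55], [-1.08, 4.22], [0.17, 2.65], [-2.57, 2.57]. Speed limits (rad/s): [2.79, 2.79, 3.14, 3.14, 3.14, 3.14].

## Interface

Orientations are given as [roll, pitch, yaw] about the fixed x, y, z axes, in that order (R = Rz(yaw) Ry(pitch) Rx(roll)).
In Python, from bench import * gives the robot as it stands. The module is installed in compiled form; this text tells all that it offers.
- The arm moves only by the tool apply_moves, never from a script. Its argument "commands" is a list of rows, each a list of 7 numbers: the turn, a rotation vector about the world's x, y, z in rad, then the shift along the world's x, y, z in m, then the opening in per cent of the stroke, from 0 (shut) to 100 (fully open). In form: [[ax, ay, az, x, y, z, jaw], ...]. A call has exactly 5 rows; each row is the pose to reach, as a shift and turn from the pose commanded when the call began; what a row does not reach only later rows make up. A row lasts 1/10 s, in which the tool goes at most 50 mm and 8.59 degrees, less where a joint would pass 70% of its speed; a pose out of reach is approached as far as the arm can. A call with a gripper value outside its range is refused whole. The fingers move at their own pace and stop on an object; the grip force is fixed at half the most. Time passes only in rows, so rows that repeat a pose let the fingers close, or fill a call up. It gives the time, the measured TCP pose, the force, the opening and the grip force at its end, in the units of the state.
- get_obs(): the state, without advancing time (a new reading comes with each control period).
- snapshot(name): name is "side" or "top"; returns a dict with "pixels" (420x560x3 uint8, red, green, blue), "vertical_fov" (degrees; the focal length in pixels is half the picture's height over the tangent of half this angle, whatever the lens; pixels are square), "cx", "cy" (the principal point, pixels), "rvec" (rotation vector, rad) and "tvec" (3), from world to camera coordinates, as OpenCV has them. Camera axes: x right, y down, z forward; pixel columns grow to the right and rows downward; lengths in m; the calibration is good to about 2 mm. A picture is of the moment at which its call begins. There is no depth.
- close_job(): hands the job in; it is judged then, once.
Trained networks look in the newest picture that a camera, given by its name, has taken for a name from the list of things; names that differ only in an ending like _2 or _b are one class to them, and where a whole thing is asked for, a point or a joint stands for the part that bears it (a point fixed in the world has none). Each returns a list of dicts, best first, with "score" (0 to 1); they miss things now and then, are a little off and sometimes report something else, mostly with a low value. They report only what shows in the picture. A call takes as long as a camera call. They do not tell look-alikes from the thing itself.
- masks_of(camera, query): "mask" (420x560 bool, what is visible of it) and "extent" ([left, top, right, bottom] in pixels, round what is visible of it).
- place_of(camera, query): "pixel" ([column, row] in pixels: a listed point, or the origin of a listed thing).
The state is a dict: "time": time; "joint_positions": joint angles; "qvel": joint speeds; "joint_torque": joint torques, N m; "tool_pos": TCP position; "ee_rot": TCP orientation; "wrist_force": force on the tool from outside, world axes, zero at the start; "wrist_torque": the same for the moment, N m; "width": finger opening in m; "finger_force": force on a finger pad.
Only numpy, scipy, OpenCV 4.12 (cv2) and the standard library are available. Lean on these libraries where they do the work, as an engineer would, in place of code of your own. Each camera call takes 0.05 s, during which the arm holds its last target. There are 200 camera calls.

## Task

Two lidded ceramic pots stand open: close only the squat wide one. With the fingertips push its hinged lid all the way down, then push its steel clip fully home over the lid's edge, and move clear. Only push: do not lift anything, leave the squat pot standing where it is, and leave the tall narrow pot open and the other things undisturbed.

Things in the scene. Friction and masses are not known exactly. Their poses are not given: they have to be found in the camera images.
- squat_pot: The squat, wide round pot to close: white ceramic, loose, about 2 kg, outside diameter 144 mm, rim 90 mm above its underside. Origin: centre of its underside; z up; its +x axis points to the lid hinge, its -x axis to the clip. A hard push slides it on the tiles.
- squat_hinge (a point): On the lid hinge axis of the squat pot: 80 mm along the pot's +x from its centre, 90 mm above its underside (rim height). The hinge axis runs along the pot's y. Axes as the pot's.
- squat_lid (a joint): Angle of the squat pot's lid in rad: 0 = shut on the rim, 1.25 to 1.75 at the start (standing up on the hinge side, over 1.57 leaning away from the pot), stops at 0 and 1.9. The hinge is stiff: the lid stays where it is left and must be pushed (1 to 4 N at the free edge) on its outer face all the way, first towards the pot, then down.
- squat_lid_edge (a point): Point on the squat lid's outer (upper) face at its free edge; 102 mm above the table when shut. The lid is a ceramic disc 148 mm across, 12 mm thick; its centre lies 80 mm and its free edge 154 mm from the hinge axis; the plane of its underside passes through that axis. A knob 28 mm wide stands 18 mm above the middle of its outer face.
- squat_clip (a joint): Angle of the squat pot's clip in rad: 0 = home (upright against the pot, its hook over the lid's edge), 0.35 to 0.6 at the start (leaning outwards), stops at 0 and 1.2. Its pivot, along the pot's y, lies 78 mm along the pot's -x from its centre and 54 mm above its underside. It stays where it is left; pushed from outside along the pot's +x, about 1 N at the bend moves it.
- squat_clip_bend (a point): Outer corner of the squat pot's clip, at the bend, middle of its width. The clip is a bent steel strip 36 mm wide and 4 mm thick: from the pivot it runs 54 mm up to the bend, then hooks 26 mm inwards.
- tall_pot: The tall, narrow pot of the same white ceramic, to be left alone: diameter 108 mm, rim 140 mm above its underside, its own lid standing open and clip leaning out. Origin: centre of its underside; +x towards its hinge.
- tall_lid_edge (a point): Free edge of the tall pot's open lid, outer face, up to about 260 mm above the table.
- tall_clip_bend (a point): Outer corner of the tall pot's clip at its bend.
- lower_jar: Lower of two stacked glass jars, diameter 84 mm, height 90 mm. Origin: centre of its underside.
- upper_jar: Upper of the two stacked glass jars, diameter 80 mm, height 85 mm, standing on the lower one. Origin: centre of its underside.
- funnel: Blue plastic funnel standing mouth down, 116 mm wide, 100 mm high. Origin: centre of its underside.
- ladle: Steel ladle lying down, bowl 84 mm wide, 30 mm high; the handle runs 230 mm along its -x. Origin: under the bowl.
- weight_stone: White ceramic pickling weight, a disc 90 mm across, 16 mm high. Origin: centre of its underside.
- spice_jar: Small amber spice jar, diameter 48 mm, height 100 mm. Origin: centre of its underside.
Things that resemble listed ones, but are neither listed nor needed, are in the scene too. Leave any yellow look-alike of the squat_pot alone.

How it is judged:
On the way, in this order (a step that is already met when the one before it is completed fails the run):
1. the squat pot's lid has been pushed shut while its clip still leans out (value of joint squat_lid below 0.06 rad and value of joint squat_clip above 0.2 rad), for 0.2 s.
2. the clip has been pushed home over the shut lid (value of joint squat_lid below 0.06 rad and value of joint squat_clip below 0.1 rad), for 0.2 s.
At the end, for the whole second after the job is handed in: The squat pot's lid is shut (within 0.06 rad), its clip home (within 0.1 rad), the pot upright within 40 mm of where it stood; the tall pot is within 20 mm of its place with its lid edge within 30 mm and its clip within 20 mm of where they were; every other thing is within 30 mm of its place (all of step 2 and distance of squat_pot from where it was at the start of the episode below 0.04 m and angle between squat_pot's own z axis and vertical below 0.05 rad and linear speed of squat_pot below 0.02 m/s and distance of each of tall_pot, tall_clip_bend from where it was at the start of the episode below 0.02 m and distance of each of tall_lid_edge, lower_jar, upper_jar, funnel, ladle, weight_stone, spice_jar from where it was at the start of the episode below 0.03 m); the robot touches nothing.
It fails at once if the squat pot is lifted (15 mm) or tipped (0.3 rad) (height (world z) of squat_pot above 0.015 m or angle between squat_pot's own z axis and vertical above 0.3 rad).
It fails at once if the squat pot is shoved more than 60 mm (distance of squat_pot from where it was at the start of the episode above 0.06 m).
It fails at once if the tall pot, its lid or its clip is disturbed (distance of any of tall_pot, tall_clip_bend from where it was at the start of the episode above 0.03 m or distance of tall_lid_edge from where it was at the start of the episode above 0.04 m).
It fails at once if a bystander is picked up or pushed more than 30 mm (distance of any of lower_jar, upper_jar, funnel, ladle, weight_stone, spice_jar from where it was at the start of the episode above 0.03 m).
It also fails if it takes over 51 s, if anything falls off the work surface, if the arm or the gripper's body presses on something with over 40 N, if the wrist force passes 120 N, or if a joint passes its speed limit or range.

## Working session

There is one attempt and no reset: what is moved stays moved. The work goes in short steps, Python scripts to look and compute and a tool call to move; the robot and the scene stay as the last step left them, time stands still between calls to the robot, and variables do not carry over. Pictures are saved under pics/ and viewed, at most 10 in all, crops included, and the job is handed in when it is done.

Besides the shell and the picture viewer there is one more tool, called after "Request:" as name(argument=value, ...), one argument or row to a line, values as JSON. apply_moves: Moves the arm, as the interface text tells. Its arguments: {"type":"object","properties":{"commands":{"type":"array"}},"required":["commands"]}

```bash
mkdir -p pics; cat > h.py <<'E'
from bench import *
import numpy as np, cv2
def cam(s):
    f=s["pixels"].shape[0]/2/np.tan(np.radians(s["vertical_fov"])/2)
    K=np.array([[f,0,s["cx"]],[0,f,s["cy"]],[0,0,1]])
    R=cv2.Rodrigues(np.array(s["rvec"],float))[0]; return K,R,np.array(s["tvec"],float)
def onplane(s,px,z):
    K,R,t=cam(s); d=R.T@np.linalg.inv(K)@[px[0],px[1],1]; c=-R.T@t
    return c+d*(z-c[2])/d[2]
def proj(s,P):
    K,R,t=cam(s); return cv2.projectPoints(np.atleast_2d(P).astype(float),cv2.Rodrigues(R)[0],t,K,None)[0][:,0]
E
python3 - <<'E'
from h import *
for c in ("side","top"):
    s=snapshot(c); cv2.imwrite(f"pics/{c}0.png",s["pixels"][...,::-1])
    K,R,t=cam(s); print(c,s["vertical_fov"],(-R.T@t).round(3))
    for q in ("squat_pot","squat_hinge","squat_lid_edge","squat_clip_bend","tall_pot","tall_lid_edge","tall_clip_bend","lower_jar","funnel","ladle","weight_stone","spice_jar"):
        z={"squat_hinge":.09,"squat_clip_bend":.1}.get(q,0)
        print(q,[(np.round(d["pixel"]),round(d["score"],2),onplane(s,d["pixel"],z)[:2].round(3)) for d in place_of(c,q)[:3]])
print(get_obs())
E
```

```text
side 55.49974764594875 [ 0.075 -0.887  0.873]
squat_pot [(array([312., 266.]), 0.69, array([ 0.504, -0.169])), (array([242., 334.]), 0.6, array([ 0.236, -0.307])), (array([357., 206.]), 0.29, array([0.79 , 0.026]))]
squat_hinge [(array([310., 227.]), 0.86, array([ 0.529, -0.102])), (array([252., 291.]), 0.78, array([ 0.282, -0.26 ]))]
squat_lid_edge [(array([315., 191.]), 0.75, array([0.693, 0.164])), (array([225., 340.]), 0.59, array([ 0.192, -0.304]))]
squat_clip_bend [(array([223., 338.]), 0.93, array([ 0.177, -0.364])), (array([311., 271.]), 0.51, array([ 0.444, -0.268]))]
tall_pot [(array([266., 198.]), 0.64, array([0.508, 0.197]))]
tall_lid_edge []
tall_clip_bend [(array([284., 178.]), 0.53, array([0.623, 0.288]))]
lower_jar [(array([358., 207.]), 0.96, array([0.789, 0.02 ])), (array([384., 240.]), 0.75, array([ 0.769, -0.164]))]
funnel [(array([279., 157.]), 0.78, array([0.669, 0.445]))]
ladle [(array([384., 240.]), 0.62, array([ 0.772, -0.162]))]
weight_stone [(array([346., 345.]), 0.63, array([ 0.457, -0.438]))]
spice_jar [(array([221., 170.]), 0.53, array([0.415, 0.444])), 
[... 1298 characters left out ...]
.024]))]
{'time': 1.3, 'joint_positions': array([ 1.22288914e+00,  8.72432779e-02,  1.37069425e+00,  5.59435935e-06,
        1.68362119e+00, -1.03098747e-01]), 'qvel': array([-0.00027706, -0.00087802, -0.00155386, -0.00188617, -0.00069583,
       -0.00152608]), 'joint_torque': array([-2.00946497e-04, -3.40041590e+01, -3.02594161e+01,  7.18303048e-02,
        2.35565286e-02,  3.77438838e-06]), 'tool_pos': array([0.13331109, 0.53361553, 0.20548512]), 'ee_rot': array([ 3.14155832e+00, -2.03654102e-06,  2.89678484e+00]), 'wrist_force': array([-0.69508238,  0.67495081, -0.00180164]), 'wrist_torque': array([ 0.00956329,  0.00850175, -0.02617124]), 'finger_force': 0.0, 'width': 0.09409150308823769}
```

View pics/side0.png

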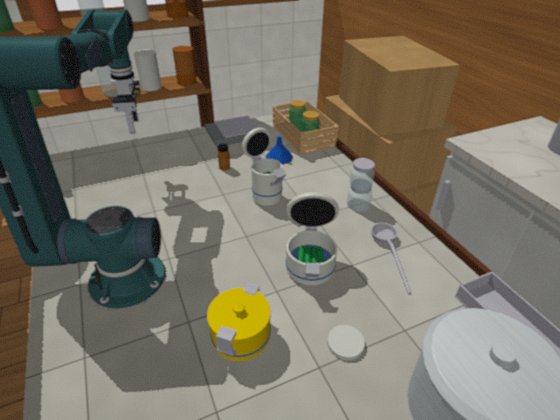

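View pics/top0.png

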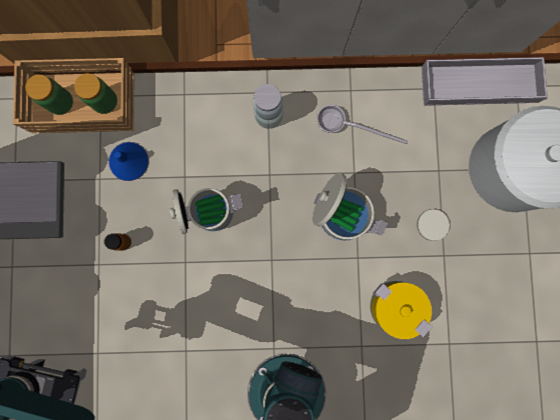

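The squat pot (side (311,262), top (347,212)) has its lid standing at the hinge (321,201 in top) and its clip leaning out at (380,229). The yellow look-alike is at top (403,310). I'll fit the pot's pose from both views.

```bash
cat >> h.py <<'E'
def model(p):
    x,y,w,a,c=p; Rz=np.array([[np.cos(w),-np.sin(w),0],[np.sin(w),np.cos(w),0],[0,0,1]])
    L=lambda v:Rz@np.array(v,float)+[x,y,0]
    lid=lambda r,s,h:L([.08-r*np.cos(a)+h*np.sin(a),s,.09+r*np.sin(a)+h*np.cos(a)])
    return dict(squat_pot=L([0,0,0]),squat_hinge=L([.08,0,.09]),squat_lid_edge=lid(.154,0,.012),
      squat_clip_bend=L([-.08-.056*np.sin(c),0,.054+.056*np.cos(c)]),knob=lid(.08,0,.03),L=L,lid=lid)
E
cat > fit.py <<'E'
from h import *
import sys
from scipy.optimize import least_squares
Q=("squat_pot","squat_hinge","squat_lid_edge","squat_clip_bend"); obs=[]
p0=np.array([.50,-.17,1.1,float(sys.argv[2]),float(sys.argv[3])]); S={}
for c in ("side","top"):
    s=S[c]=snapshot(c)
    for q in Q:
        g=proj(s,model(p0)[q])[0]
        for d in place_of(c,q):
            if np.linalg.norm(d["pixel"]-g)<22: obs.append((c,q,d["pixel"],d["score"])); break
fun=lambda p:np.concatenate([proj(S[c],model(p)[q])[0]-px for c,q,px,_ in obs])
r=least_squares(fun,p0,loss="soft_l1",f_scale=2); print(r.x.round(3))
for (c,q,px,sc),e in zip(obs,r.fun.reshape(-1,2) if False else fun(r.x).reshape(-1,2)): print(c,q,round(sc,2),e.round(1))
m=model(r.x)
for q in Q: print(q,m[q].round(3))
ims=[]
for c in S:
    im=S[c]["pixels"][...,::-1].copy(); t=np.linspace(0,2*np.pi,60)
    for P,col in (([m["lid"](.08+.074*np.cos(u),.074*np.sin(u),.012) for u in t],(0,0,255)),([m["L"]([.072*np.cos(u),.072*np.sin(u),.09]) for u in t],(255,0,0))):
        cv2.polylines(im,[proj(S[c],P).round().astype(int)],True,col,1)
    for q in Q[1:]: cv2.circle(im,tuple(int(v) for v in proj(S[c],m[q])[0].round()),2,(0,200,0),-1)
    u,v=proj(S[c],m["L"]([0,0,.1]))[0].astype(int); ims.append(cv2.resize(im[v-75:v+75,u-65:u+65],None,fx=3,fy=3,interpolation=2))
cv2.imwrite(sys.argv[1],np.hstack(ims))
E
python3 fit.py pics/fit0.png 1.5 .45
```

```text
[ 0.497 -0.171  1.109  1.234  0.64 ]
side squat_pot 0.66 [-0.5  1.7]
side squat_hinge 0.85 [ 2.  -2.4]
side squat_lid_edge 0.96 [-0.4  0.8]
side squat_clip_bend 0.56 [ 0.6 -0.2]
top squat_pot 0.66 [-2.  -1.1]
top squat_hinge 0.67 [2.5 0.7]
top squat_lid_edge 0.76 [-1.1  0.7]
top squat_clip_bend 0.45 [0.2 0.3]
squat_pot [ 0.497 -0.171  0.   ]
squat_hinge [ 0.532 -0.099  0.09 ]
squat_lid_edge [ 0.515 -0.135  0.239]
squat_clip_bend [ 0.446 -0.272  0.099]
```

View pics/fit0.png

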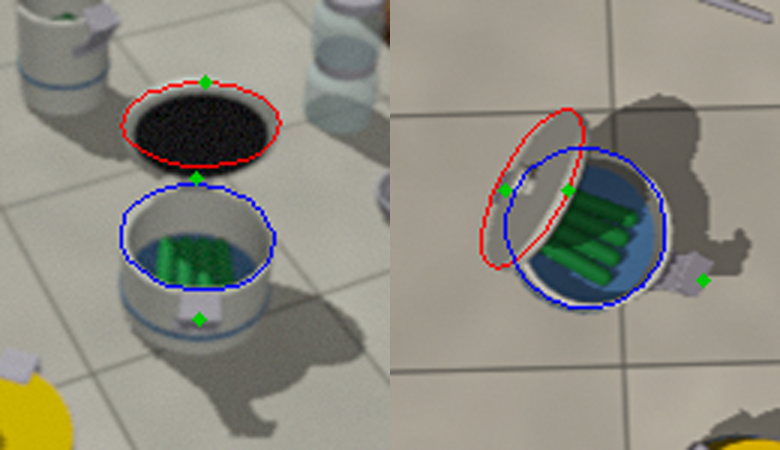

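The overlay matches the pot, lid (about 1.25 rad) and clip within a pixel or so. I'll raise the arm, swing over above the hinge side with the fingers shut, and turn the tool so its x axis lies along the pot's x.

Request:
apply_moves(
  commands=[
    [0,0,-0.14,0,0,0.045,0],
    [0,0,-0.28,0,0,0.09,0],
    [0,0,-0.42,0.01,-0.015,0.13,0],
    [0,0,-0.56,0.03,-0.045,0.16,0],
    [0,0,-0.7,0.055,-0.083,0.16,0],
  ],
)

```text
time: 2.3
tool_pos: [0.1889, 0.4515, 0.3708]
ee_rot: [3.133, -0.004, 2.194]
wrist_force: [1.4, 0.3, 0.1]
width: 0.0578
finger_force: 0.0
```

Request:
apply_moves(
  commands=[
    [0,0,-0.14,0.025,-0.038,0,0],
    [0,0,-0.28,0.05,-0.076,0,0],
    [0,0,-0.42,0.075,-0.114,0,0],
    [0,0,-0.56,0.1,-0.152,0,0],
    [0,0,-0.7,0.125,-0.19,0,0],
  ],
)

```text
time: 2.8
tool_pos: [0.3138, 0.259, 0.3658]
ee_rot: [3.141, -0.001, 1.491]
wrist_force: [0.3, 1.1, 0.2]
width: 0.0175
finger_force: 0.0
```

Request:
apply_moves(
  commands=[
    [0,0,-0.1,0.025,-0.038,0,0],
    [0,0,-0.2,0.05,-0.076,0,0],
    [0,0,-0.3,0.075,-0.114,0,0],
    [0,0,-0.388,0.1,-0.152,0,0],
    [0,0,-0.388,0.125,-0.19,0,0],
  ],
)

```text
time: 3.3
tool_pos: [0.439, 0.0688, 0.3658]
ee_rot: [3.141, -0.001, 1.107]
wrist_force: [0.2, -0.2, 0.6]
width: 0.0007
finger_force: 0.0
```

Request:
apply_moves(
  commands=[
    [0,0,0,0.025,-0.038,0,0],
    [0,0,0,0.05,-0.076,0,0],
    [0,0,0,0.075,-0.114,0,0],
    [0,0,0,0.1,-0.148,0,0],
    [0,0,0,0.103,-0.154,0,0],
  ],
)

```text
time: 3.8
tool_pos: [0.5429, -0.0871, 0.3628]
ee_rot: [-3.139, 0.002, 1.104]
wrist_force: [0.5, 0.5, -0.9]
width: 0.0003
finger_force: 0.0
```

Request:
apply_moves(
  commands=[
    [0,0,0,0,0,-0.045,0],
    [0,0,0,0,0,-0.09,0],
    [0,0,0,0,0,-0.125,0],
    [0,0,0,0,0,-0.146,0],
    [0,0,0,-0.008,-0.016,-0.146,0],
  ],
)

```text
time: 4.3
tool_pos: [0.5312, -0.0968, 0.2148]
ee_rot: [-3.133, 0.0, 1.112]
wrist_force: [0.3, 0.0, -0.5]
width: 0.0004
finger_force: 0.0
```

```bash
python3 fit.py pics/fit1.png 1.25 .6; python3 -c "
from bench import *;print(get_obs()['tool_pos'],get_obs()['wrist_force'])"
```

```text
[ 0.499 -0.171  1.09   1.278  0.57 ]
side squat_pot 0.87 [-1.6  0.4]
side squat_hinge 0.67 [ 2.  -0.5]
side squat_lid_edge 0.94 [-0.4  0.4]
side squat_clip_bend 0.6 [1.  0.7]
top squat_pot 0.73 [ 0.5 -4.3]
top squat_hinge 0.9 [1.1 0.3]
top squat_lid_edge 0.51 [-1.2  1.7]
top squat_clip_bend 0.66 [-1.7  0.3]
squat_pot [ 0.499 -0.171  0.   ]
squat_hinge [ 0.536 -0.1    0.09 ]
squat_lid_edge [ 0.52  -0.129  0.241]
squat_clip_bend [ 0.447 -0.269  0.101]
[ 0.533662   -0.09902494  0.22004897] [-0.55365749 -0.37488929  0.35087765]
```

View pics/fit1.png

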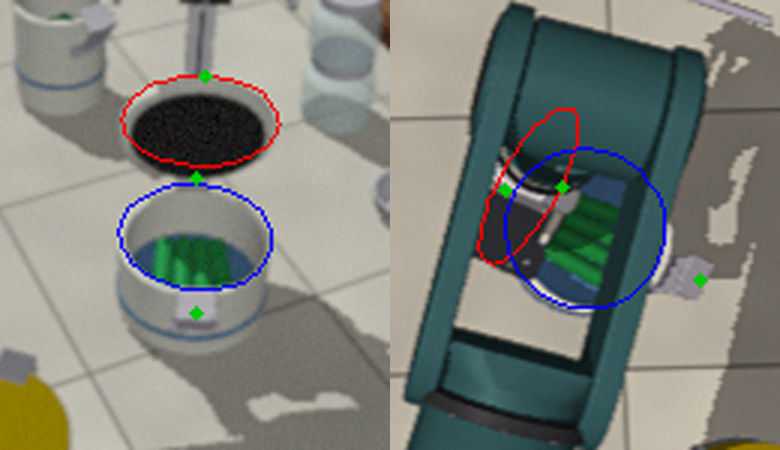

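The side view shows the shut fingers centred behind the lid, clear of it, and nothing has moved. Now I'll push along the arc.

Request:
apply_moves(
  commands=[
    [0,0,0,-0.0045,-0.009,0,0],
    [0,0,0,-0.008,-0.016,0,0],
    [0,0,0,-0.0115,-0.023,-0.001,0],
    [0,0,0,-0.015,-0.0305,-0.003,0],
    [0,0,0,-0.019,-0.0385,-0.006,0],
  ],
)

```text
time: 5.3
tool_pos: [0.5139, -0.1384, 0.2133]
ee_rot: [-3.141, -0.0, 1.109]
wrist_force: [0.0, 1.3, -0.4]
width: 0.0009
finger_force: 0.7
```

Request:
apply_moves(
  commands=[
    [0,0,0,-0.003,-0.0063,-0.003,0],
    [0,0,0,-0.0062,-0.0125,-0.0065,0],
    [0,0,0,-0.0093,-0.0188,-0.0105,0],
    [0,0,0,-0.0125,-0.025,-0.015,0],
    [0,0,0,-0.0155,-0.0313,-0.019,0],
  ],
)

```text
time: 5.8
tool_pos: [0.4985, -0.1697, 0.1941]
ee_rot: [3.142, -0.0, 1.109]
wrist_force: [-0.3, 1.3, -0.7]
width: 0.0002
finger_force: 0.5
```

Request:
apply_moves(
  commands=[
    [0,0,0,-0.0027,-0.0054,-0.005,0],
    [0,0,0,-0.0053,-0.0107,-0.011,0],
    [0,0,0,-0.0078,-0.0157,-0.017,0],
    [0,0,0,-0.01,-0.02,-0.0235,0],
    [0,0,0,-0.012,-0.0242,-0.03,0],
  ],
)

```text
time: 6.3
tool_pos: [0.4866, -0.194, 0.1641]
ee_rot: [3.141, 0.001, 1.109]
wrist_force: [0.7, -0.6, 0.8]
width: 0.0008
finger_force: 0.5
```

```bash
python3 fit.py pics/fit2.png .5 .55
```

```text
[ 0.497 -0.174  1.105  0.477  0.593]
side squat_pot 0.63 [-1.8  0.9]
side squat_hinge 0.93 [ 0.  -0.7]
side squat_lid_edge 0.81 [-2.8 -0.1]
side squat_clip_bend 0.71 [2.5 0.2]
top squat_pot 0.93 [ 1.9 -5.2]
top squat_hinge 0.63 [-0.3 -0.1]
top squat_clip_bend 0.41 [-0.7  0.7]
squat_pot [ 0.497 -0.174  0.   ]
squat_hinge [ 0.532 -0.102  0.09 ]
squat_lid_edge [ 0.473 -0.219  0.171]
squat_clip_bend [ 0.447 -0.273  0.1  ]
```

View pics/fit2.png

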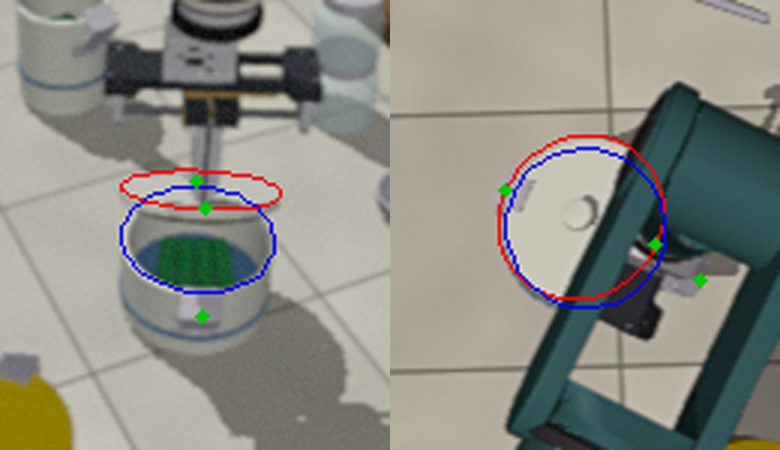

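The lid follows the fingertips, now at about 0.48 rad (side edge at crop (200,208)), and the pot has not moved.

Request:
apply_moves(
  commands=[
    [0,0,0,-0.003,-0.006,-0.0115,0],
    [0,0,0,-0.0055,-0.011,-0.0235,0],
    [0,0,0,-0.0075,-0.0155,-0.0365,0],
    [0,0,0,-0.0085,-0.0173,-0.044,0],
    [0,0,0,-0.009,-0.018,-0.05,0],
  ],
)

```text
time: 7.3
tool_pos: [0.4768, -0.2116, 0.1128]
ee_rot: [-3.139, 0.0, 1.108]
wrist_force: [-0.4, -0.3, 1.5]
width: 0.0004
finger_force: 0.4
```

Request:
apply_moves(
  commands=[
    [0,0,0,-0.0003,-0.001,-0.005,0],
    [0,0,0,-0.0005,-0.0015,-0.009,0],
    [0,0,0,-0.001,-0.002,-0.013,0],
    [0,0,0,-0.001,-0.002,-0.015,0],
    [0,0,0,-0.001,-0.002,-0.017,0],
  ],
)

```text
time: 7.8
tool_pos: [0.4771, -0.2132, 0.1019]
ee_rot: [3.14, -0.0, 1.109]
wrist_force: [-8.0, 5.1, 22.5]
width: 0.0002
finger_force: 11.8
```

The lid is shut: 22 N upward with the tip at 102 mm. I'll go up and over to outside the clip, then look.

Request:
apply_moves(
  commands=[
    [0,0,0,0,0,0.04,0],
    [0,0,0,0,0,0.08,0],
    [0,0,0,-0.02,-0.04,0.08,0],
    [0,0,0,-0.04,-0.08,0.08,0],
    [0,0,0,-0.053,-0.106,0.08,0],
  ],
)

```text
time: 8.3
tool_pos: [0.4231, -0.3214, 0.1782]
ee_rot: [3.14, 0.001, 1.108]
wrist_force: [-0.9, -0.2, -0.0]
width: 0.0003
finger_force: 0.0
```

```bash
python3 fit.py pics/fit3.png .0 .55;python3 -c "
from bench import *;print(get_obs()['tool_pos'],get_obs()['wrist_force'])"
```

```text
[ 0.493 -0.182  1.103  0.029  0.519]
side squat_pot 0.85 [ 0.6 -0.1]
side squat_lid_edge 0.57 [-1.5 -0.6]
side squat_clip_bend 0.57 [ 4.  -0.4]
top squat_pot 0.79 [ 1.6 -0.1]
top squat_lid_edge 0.77 [-3.4  3. ]
top squat_clip_bend 0.77 [ 0.8 -0.2]
squat_pot [ 0.493 -0.182  0.   ]
squat_hinge [ 0.529 -0.111  0.09 ]
squat_lid_edge [ 0.46  -0.248  0.107]
squat_clip_bend [ 0.445 -0.278  0.103]
[ 0.42438043 -0.31847483  0.17755233] [ 0.34114443  0.22455894 -0.97009953]
```

View pics/fit3.png

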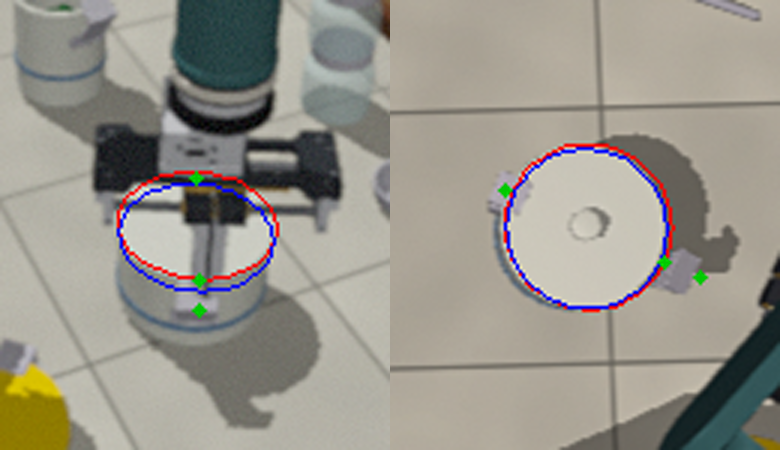

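The lid is shut, the clip still leans out (about 0.5 rad), and the fingers are outside it, centred. Next I'll descend beside the clip and start pushing.

Request:
apply_moves(
  commands=[
    [0,0,0,0,0,-0.04,0],
    [0,0,0,0,0,-0.075,0],
    [0,0,0,0,0,-0.093,0],
    [0,0,0,0.0065,0.0135,-0.093,0],
    [0,0,0,0.013,0.027,-0.093,0],
  ],
)

```text
time: 9.3
tool_pos: [0.4376, -0.2912, 0.0849]
ee_rot: [3.141, -0.001, 1.109]
wrist_force: [-0.4, 0.5, 0.3]
width: 0.0007
finger_force: 0.0
```

Request:
apply_moves(
  commands=[
    [0,0,0,0.0025,0.005,0,0],
    [0,0,0,0.0045,0.009,0,0],
    [0,0,0,0.0065,0.0135,0,0],
    [0,0,0,0.009,0.018,0,0],
    [0,0,0,0.0115,0.0225,0,0],
  ],
)

```text
time: 9.8
tool_pos: [0.4487, -0.27, 0.0852]
ee_rot: [3.14, 0.0, 1.108]
wrist_force: [-0.7, -1.6, 1.3]
width: 0.0007
finger_force: 0.6
```

Request:
apply_moves(
  commands=[
    [0,0,0,0.001,0.002,0,0],
    [0,0,0,0.002,0.004,0,0],
    [0,0,0,0.003,0.006,0,0],
    [0,0,0,0.004,0.008,0,0],
    [0,0,0,0.005,0.01,0,0],
  ],
)

```text
time: 10.3
tool_pos: [0.4532, -0.2597, 0.0843]
ee_rot: [-3.141, -0.0, 1.109]
wrist_force: [-0.4, -0.8, 1.1]
width: 0.0008
finger_force: 0.4
```

Request:
apply_moves(
  commands=[
    [0,0,0,0.0005,0.001,0,0],
    [0,0,0,0.001,0.002,0,0],
    [0,0,0,0.0015,0.003,0,0],
    [0,0,0,0.002,0.004,0,0],
    [0,0,0,0.002,0.004,0,0],
  ],
)

```text
time: 10.8
tool_pos: [0.4547, -0.2569, 0.0845]
ee_rot: [-3.141, 0.002, 1.108]
wrist_force: [-2.6, -4.1, 0.3]
width: 0.0006
finger_force: 2.6
```

Request:
apply_moves(
  commands=[
    [0,0,0,0.0005,0.001,0,0],
    [0,0,0,0.001,0.002,0,0],
    [0,0,0,0.001,0.002,0,0],
    [0,0,0,0.0015,0.003,0,0],
    [0,0,0,0.0015,0.003,0,0],
  ],
)

```text
time: 11.3
tool_pos: [0.4549, -0.2565, 0.0849]
ee_rot: [-3.142, 0.008, 1.107]
wrist_force: [-5.3, -9.1, 1.5]
width: 0.0005
finger_force: 5.8
```

There is a stiff stop at about 10 N with the clip at its home distance. I'll back straight out, then go up and look.

Request:
apply_moves(
  commands=[
    [0,0,0,-0.005,-0.01,0,0],
    [0,0,0,-0.018,-0.036,0,0],
    [0,0,0,-0.036,-0.072,0,0],
    [0,0,0,-0.036,-0.072,0.045,0],
    [0,0,0,-0.036,-0.072,0.09,0],
  ],
)

```text
time: 11.8
tool_pos: [0.4197, -0.3243, 0.1733]
ee_rot: [-3.137, -0.004, 1.107]
wrist_force: [0.9, -1.0, 0.5]
width: 0.0003
finger_force: 0.0
```

```bash
python3 fit.py pics/fit4.png .0 .0;python3 -c "
from bench import *;print(get_obs()['tool_pos'],get_obs()['wrist_force'])"
```

```text
[ 0.495 -0.179  1.125  0.027  0.07 ]
side squat_pot 0.75 [-1.3  2.3]
side squat_lid_edge 0.62 [-1.7 -0.1]
side squat_clip_bend 0.72 [ 4.5 -1.4]
top squat_pot 0.95 [ 0.1 -2. ]
top squat_hinge 0.85 [0.8 0.4]
top squat_lid_edge 0.63 [-1.2 -0.8]
top squat_clip_bend 0.53 [0.4 1.5]
squat_pot [ 0.495 -0.179  0.   ]
squat_hinge [ 0.529 -0.107  0.09 ]
squat_lid_edge [ 0.463 -0.245  0.106]
squat_clip_bend [ 0.458 -0.254  0.11 ]
[ 0.42036172 -0.32403737  0.17272074] [ 0.53159529 -1.37978887 -0.33829407]
```

View pics/fit4.png

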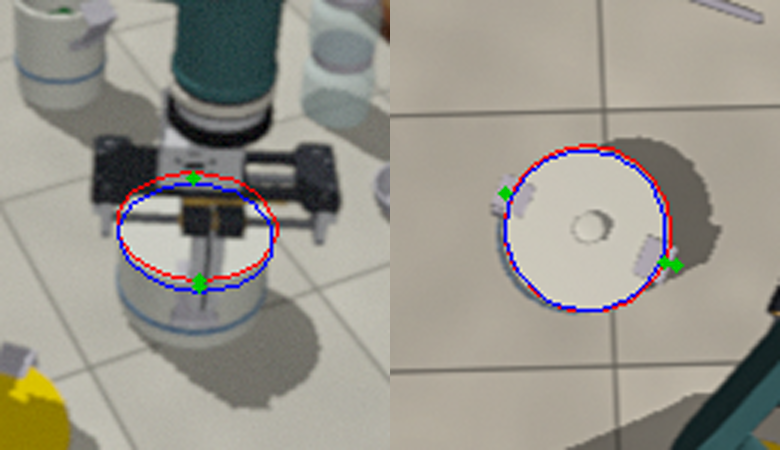

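The clip now hooks over the lid's edge (top crop (655,258)), the pot is in place and the arm is clear, so I'll hand the job in.

```bash
python3 -c "
from bench import *;print(close_job())"
```

```text
the job is handed in; nothing more can be done
None
```

The squat pot's lid is pushed shut and its clip is home over the edge, with the arm moved clear. The final pictures show the pot still in place, and the job is handed in; no verdict was returned.

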